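# Mark the onion crate and hold it up level

## Robot

A 6-joint arm with a two-finger parallel gripper is mounted at the origin on the work surface. World frame = base frame: x ahead of the robot, y to its left, z up, the work surface at z = 0. Lengths are in mm, angles in rad, forces in N, time in s.
With the tool pointing down it reaches from about 200 to 875 mm from the base axis. Payload 3.4 kg.
Tool frame: the origin (TCP) lies at the very end of the fingers, on their centre line; the grasp point (between the pads) lies behind it (env.pinch_z is the z of the grasp point in the tool frame, in mm); z points along the fingers, y is the line along which they close (so a half turn about z gives the same grasp; the last joint's range is limited). The gripper opens to 94 mm and grips with 3 to 60 N. Pads are 16 mm wide; open, the fingers measure 119 mm over their backs; the gripper's body (75 mm by 177 mm) begins 78 mm behind the grasp point.
Start: joints at [1.054, 0.276, 1.505, -0, 1.361, -0.121], TCP at [221.71, 530.575, 205.493] pointing down, gripper open.
Joint ranges: [-2.89, 2.89], [-0.75, 2.08], [0.22, 2.7], [-1.18, 4.32], [0.11, 2.71], [-2.7, 2.7]. Speed limits (rad/s): [2.57, 2.57, 3.14, 3.14, 3.14, 3.14].

## Interface

Orientations are given as a 3x3 rotation matrix whose columns are the frame's x, y, z axes.
In Python, from workcell import env gives the robot as it stands.
- The arm moves only by the tool arm_command, never from a script. Its argument "commands" is a list of rows, each a list of 2 entries, a list of its own where there are three numbers: the shift along the tool's x, y, z in cm, then the turn about the tool's z in degrees. In form: [[[x, y, z], yaw], ...]. A call has 1 to 10 rows; each row shifts and turns the commanded pose from where the row before left it, along the tool's axes as they then stand; what a row does not reach is not made up. A row lasts 1/10 s, in which the tool goes at most 50 mm and 8.59 degrees, less where a joint would pass 70% of its speed; a pose out of reach is approached as far as the arm can. A call with a gripper value outside its range is refused whole. "fingers" is the closure, from -1 (fully open) to 1 (shut), so that 0 is half open, set as the call begins (left out, the last holds). The fingers move at their own pace and stop on an object; "squeeze" is the grip in N (left out, the last holds). Time passes only in rows, so rows that do not move let the fingers close. It gives the time, the measured TCP pose, the force, the opening and the grip force at its end, in the units of the state.
- env.observe(): the state, without advancing time (a new reading comes with each control period).
- env.grab_frame(name): name is "side" or "top"; returns a dict with "color" (480x640x3 uint8, blue, green, red), "z_map" (480x640 float32, mm along the optical axis (not along the pixel's ray), 0 where there is no reading), "intrinsics" (3x3 intrinsics, pixels), "distortion" ([k1, k2, p1, p2, k3] as OpenCV has them; the pictures are not rectified), "rvec" (rotation vector, rad) and "tvec" (3), from world to camera coordinates, as OpenCV has them. Camera axes: x right, y down, z forward; pixel columns grow to the right and rows downward; lengths in mm; the calibration is good to about 2 mm. A picture is of the moment at which its call begins.
- env.finish_job(): hands the job in; it is judged then, once.
Trained networks look in a picture, given as the dict that the camera call returned (one of the last four; its "shot" number tells which), for a name from the list of things; names that differ only in an ending like _2 or _b are one class to them, and where a whole thing is asked for, a point or a joint stands for the part that bears it (a point fixed in the world has none). Each returns a list of dicts, best first, with "confidence" (0 to 1); they miss things now and then, are a little off and sometimes report something else, mostly with a low value. They report only what shows in the picture. A call takes as long as a camera call. They do not tell look-alikes from the thing itself.
- env.recognise(picture, target): "xy" ([column, row] in pixels, amid what is visible of it).
- env.trace(picture, target): "region" (480x640 bool, what is visible of it) and "xy" ([column, row] in pixels, amid what is visible of it).
The state is a dict: "time": time; "joint_positions": joint angles; "qvel": joint speeds; "effort": joint torques, N m; "eef_pos": TCP position; "eef_rot": TCP orientation; "ft_force": force on the tool from outside, world axes, zero at the start; "wrist_torque": the same for the moment, N m; "grip_width": finger opening in mm; "gripper_force": force on a finger pad.
Only numpy, scipy, OpenCV 4.12 (cv2) and the standard library are available. Lean on these libraries where they do the work, as an engineer would, in place of code of your own. Each camera call takes 0.05 s, during which the arm holds its last target. There are 200 camera calls.

## Task

Take the steel spring clip off its parking stand by squeezing its tails, and clip it over the low front end wall of the small black onion crate, near the middle of that wall. Then take the crate by the middle of its carrying bar, lift it about 10 cm clear of the table, level all the way and with the onions still in it, and finish still holding it there, steady and level. Leave the other things on the table alone.

Things in the scene. Friction and masses are not known exactly. Their poses are not given: they have to be found in the camera images.
- crate: Loose black slatted crate, 260 mm long (x) by 150 mm wide (y), walls 5 mm; 0.5 to 0.75 kg with its onions. Origin: centre of underside, z up. Sides and back end (+x) 75 mm high; front end wall (-x) low, 50 mm. A rigid metal bar crosses the middle along y. Inside, dividers up to 25 mm high hold three onions in a row along x; the first is 33 mm behind the front wall: free space for a jaw.
- crate_handle (a point): Centre of the crate's carrying bar, 135 mm above the crate's underside. The bar has a rectangular section, 12 mm thick along the crate's x and 14 mm high, 150 mm long along y, with 134 mm free between its posts. Axes as the crate's.
- crate_front (a point): Middle of the top edge of the low front wall, 50 mm above the crate's underside and 127.5 mm from its centre towards -x. The wall is 5 mm thick along the crate's x and runs along its y. Axes as the crate's.
- clip: Loose steel spring clip, 45 g, 24 mm wide (y), same from both sides. Origin midway between the lower jaw tips; z up to the tails. Starts jaws down, clamped over the stand's strip, jaws 18 mm below its top edge. Jaws close along x, on a 5 mm wall they lie parallel. A wall enters at most 28 mm deep. Pivot 32 mm above origin. The frame is one arm's: squeezed, it leans about 0.28 rad.
- clip_tails (a point): Mid-point between the clip's tails, 60 mm above the jaw tips: where to pinch, along the clip's x. The flat tails spread upward to 72 mm above the jaw tips, 37 mm over their outsides at the top. Pinched, they come parallel at a stop, about 13 mm over all, and the jaws open to about 22 mm, evenly about the pads' mid-plane. The spring pushes each pad with about 10 N: grip with 20 N or more.
- clip_arm (a joint): How far the clip is squeezed open: 0 when clamped on a 5 mm wall, 0.56 rad when the tails meet their stop; sprung towards closing.
- stand: Fixed parking stand: wooden foot 90 mm (x) by 150 mm (y), 20 mm high, with an upright aluminium strip 5 mm thick (x), 120 mm long along its y, its top edge 60 mm above the table. Origin: centre of the underside.
- onion0: Onion, 50 mm across, 52 mm high, 80 g, loose in the crate; origin at its base. This one lies in the cell nearest the front wall, 60 mm from the crate's centre.
- onion1: Like onion0, in the middle cell.
- onion2: Like onion0, in the cell nearest the back wall.
- carton: Bystander: cardboard box 180 x 100 x 100 mm; origin at the centre of its underside.
- jar: Bystander: jar 72 mm across, 110 mm high; origin at the centre of its underside.
- stray_onion: Bystander: one large red onion, 62 mm across, 65 mm high; origin at its base.
- brush: Bystander: hand brush lying on the table to the left.
Not all that is in view belongs to the job. There is more than one size of the clip; the job needs the smallest. Leave any purple or yellow look-alike of the onion1 alone.

How it is judged (in metres and radians):
On the way, in this order (a step that is already met when the one before it is completed fails the run):
1. the clip is squeezed open and lifted off the stand (value of joint clip_arm above 0.25 rad and height (world z) of clip above 0.07 m and contact force between clip and stand below 0.05 N), for 0.1 s.
2. the clip is let go, clamped over the crate's low front wall near its middle, the crate still on the table (contact force between the fingers and clip below 0.05 N and contact force between clip and crate above 1 N and z of clip in the frame of crate_front between -0.032 and -0.007 m and x of clip in the frame of crate_front between -0.008 and 0.008 m and y of clip in the frame of crate_front between -0.035 and 0.035 m and value of joint clip_arm below 0.15 rad and height (world z) of crate below 0.01 m), for 0.3 s.
3. the crate is lifted by its bar (height (world z) of crate above 0.05 m and distance between the grasp point and crate_handle below 0.05 m), for 0.1 s.
At the end, for the whole second after the job is handed in: Crate held by its bar (grasp within 50 mm of its centre), 70-150 mm above the table, tilt < 0.10 rad, still, touching nothing else; clip clamped on the low front wall within 35 mm of its middle, jaws 7-32 mm below its edge, not touched; all three onions in the crate (height (world z) of crate between 0.07 and 0.15 m and angle between crate's own z axis and vertical below 0.1 rad and linear speed of crate below 0.03 m/s and angular speed of crate below 0.15 rad/s and contact force between the fingers and crate above 2 N and distance between the grasp point and crate_handle below 0.05 m and contact force between crate and stand below 0.05 N and contact force between crate and carton below 0.05 N and contact force between crate and jar below 0.05 N and contact force between the fingers and clip below 0.05 N and contact force between clip and crate above 1 N and value of joint clip_arm below 0.15 rad and z of clip in the frame of crate_front between -0.032 and -0.007 m and x of clip in the frame of crate_front between -0.008 and 0.008 m and y of clip in the frame of crate_front between -0.035 and 0.035 m and distance between each of onion0, onion1, onion2 and crate below 0.1 m and z of each of onion0, onion1, onion2 in the frame of crate above 0 m); the arm keeps its last pose, push and grip.
It fails at once if the crate is tipped by more than 0.3 rad (angle between crate's own z axis and vertical above 0.3 rad).
It fails at once if a bystander is moved by more than 30 mm (distance of any of carton, jar, stray_onion, brush from where it was at the start of the episode above 0.03 m).
It also fails if it takes over 54 s, if anything falls off the work surface, if the arm or the gripper's body presses on something with over 40 N, if the wrist force passes 120 N, or if a joint passes its speed limit or range.

## Working session

There is one attempt and no reset: what is moved stays moved. The work goes in short steps, Python scripts to look and compute and a tool call to move; the robot and the scene stay as the last step left them, time stands still between calls to the robot, and variables do not carry over. Pictures are saved under pics/ and viewed, at most 10 in all, crops included, and the job is handed in when it is done.

Besides the shell and the picture viewer there is one more tool, called after ">>>" as a command line: name --argument value ..., lists and objects as JSON in quotes. arm_command: Moves the arm, as the interface text tells. Its arguments: {"type":"object","properties":{"commands":{"type":"array"},"fingers":{"type":"number"},"squeeze":{"type":"number"}},"required":["commands"]}

```bash
mkdir -p pics; ls
cat > h.py <<'E'
import numpy as np, cv2
from workcell import env
def pts(f, uv, z=None):
    """pixels (N,2) -> world using depth map"""
    uv=np.asarray(uv,float).reshape(-1,2)
    K=np.array(f["intrinsics"],float);d=np.array(f["distortion"],float)
    R=cv2.Rodrigues(np.array(f["rvec"],float))[0];t=np.array(f["tvec"],float).ravel()
    if z is None: z=f["z_map"][uv[:,1].astype(int),uv[:,0].astype(int)]
    n=cv2.undistortPoints(uv.reshape(-1,1,2),K,d).reshape(-1,2)
    c=np.c_[n,np.ones(len(n))]*np.asarray(z).reshape(-1,1)
    return (c-t)@R
def cloud(f,mask):
    v,u=np.nonzero(mask&(f["z_map"]>0)); return pts(f,np.c_[u,v]),np.c_[u,v]
E
python3 - <<'E'
from h import *
s=env.observe();print(s["time"],env.pinch_z,s["eef_pos"],np.round(s["eef_rot"],3).tolist(),s["grip_width"])
for n in("top","side"):
    f=env.grab_frame(n);cv2.imwrite(f"pics/{n}0.png",f["color"])
    for t in("clip","clip_tails","stand","crate","crate_handle","carton","jar"):
        for r in env.trace(f,t)[:4]:
            if r["confidence"]<.2: continue
            p,_=cloud(f,r["region"]); 
            print(n,t,round(r["confidence"],2),np.round(r["xy"]),len(p),np.round(np.median(p,0)) if len(p) else 0,np.round(np.percentile(p,[2,98],axis=0)).tolist() if len(p) else 0)
E
```

```text
pics
0.0 -18.8 [221.42032904 530.03230159 204.60074884] [[-0.923, 0.386, -0.001], [0.386, 0.923, -0.002], [0.0, -0.002, -1.0]] 93.99695244044577
top clip 0.64 [266. 234.] 76 [593. 188.  93.] [[574.0, 174.0, 72.0], [606.0, 199.0, 122.0]]
top clip 0.47 [261. 204.] 181 [710. 208.  70.] [[691.0, 181.0, 2.0], [737.0, 232.0, 109.0]]
top clip 0.45 [302. 240.] 167 [579.  67.  75.] [[549.0, 50.0, 43.0], [599.0, 85.0, 111.0]]
top clip_tails 0.64 [300. 238.] 173 [582.  68.  67.] [[552.0, 51.0, -4.0], [611.0, 89.0, 108.0]]
top clip_tails 0.57 [264. 236.] 80 [593. 187.  91.] [[574.0, 174.0, 68.0], [606.0, 199.0, 122.0]]
top stand 0.92 [258. 241.] 1079 [575. 223.  20.] [[523.0, 148.0, 6.0], [636.0, 292.0, 65.0]]
top crate 0.7 [391. 240.] 3190 [ 572. -244.    8.] [[444.0, -332.0, -4.0], [703.0, -147.0, 143.0]]
top crate_handle 0.96 [394. 240.] 3096 [ 574. -246.    8.] [[445.0, -333.0, -4.0], [703.0, -147.0, 143.0]]
top carton 0.86 [478. 281.] 2181 [ 421. -504.   98.] [[334.0, -566.0, 13.0], [508.0, -460.0, 108.0]]
top jar 0.95 [295. 179.] 427 [776.  82. 107.] [[750.0, 50.0, 16.0], [815.0, 114.0, 11
[... 580 characters left out ...]
side clip_tails 0.54 [298. 208.] 290 [699. 202.  57.] [[682.0, 177.0, -1.0], [733.0, 258.0, 102.0]]
side stand 0.58 [267. 236.] 995 [561. 204.  19.] [[513.0, 134.0, -1.0], [630.0, 281.0, 59.0]]
side crate 0.93 [363. 292.] 4558 [ 559. -242.   35.] [[427.0, -341.0, -1.0], [704.0, -141.0, 140.0]]
side crate_handle 0.84 [360. 294.] 4461 [ 560. -242.   35.] [[427.0, -341.0, -1.0], [705.0, -142.0, 140.0]]
side crate_handle 0.24 [353. 305.] 221 [ 497. -230.   39.] [[484.0, -245.0, 16.0], [519.0, -206.0, 54.0]]
side carton 0.63 [421. 374.] 4402 [ 389. -531.   97.] [[325.0, -572.0, 6.0], [500.0, -467.0, 104.0]]
side jar 0.95 [340. 217.] 639 [762.  64.  71.] [[743.0, 45.0, 8.0], [801.0, 103.0, 113.0]]
```

Run:
```python
import cv2,numpy as np
a=cv2.imread("pics/side0.png")
b=cv2.imread("pics/top0.png")
A=cv2.resize(a[130:410,200:500],(400,373)); B=cv2.resize(b[130:410,200:500],(400,373))
C=cv2.resize(a[180:270,240:340],(400,360),interpolation=cv2.INTER_CUBIC);D=cv2.resize(b[180:270,230:330],(400,360),interpolation=cv2.INTER_CUBIC)
m=np.vstack([np.hstack([A,B])[:, :],np.hstack([C,D])]);cv2.imwrite("pics/m0.png",cv2.resize(m,None,fx=.8,fy=.8) if 0 else m[:733]);print(m.shape)
cv2.imwrite("pics/m1.png",np.vstack([np.hstack([A,B])[:240],np.hstack([C,D])]))
```

```text
(733, 800, 3)
```

View pics/side0.png

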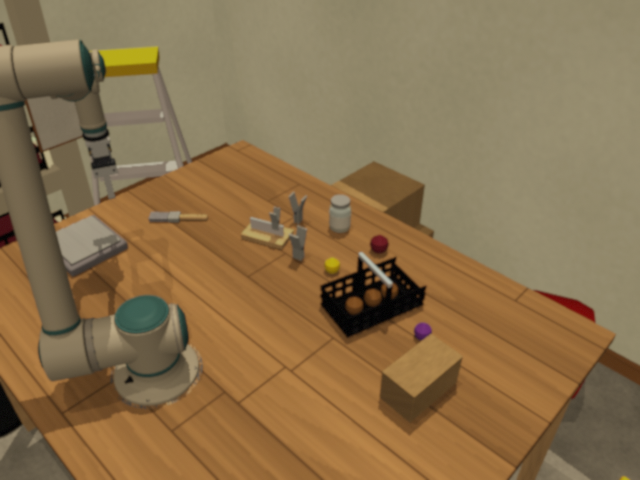

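View pics/m1.png

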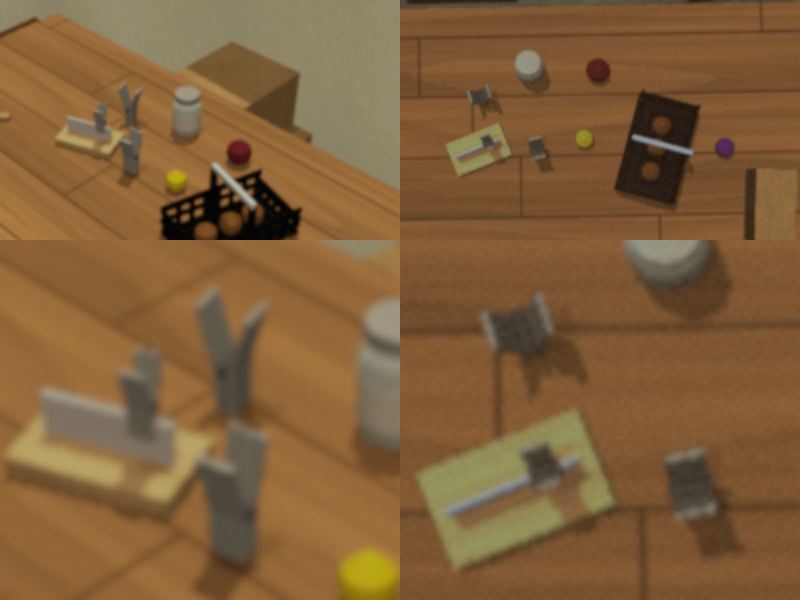

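Look-alikes for the clip, in the side view: (276,218) is on the stand and smallest, and (299,242) and (297,204) are larger and stand on the table. I choose the one on the stand, and the crop confirms it. The onions in the crate are brown; yellow (332,265) and purple (423,331) are to be left alone. Next I refine the poses.

```bash
cat >> h.py <<'E'
def onplane(f,uv,h):
    a=pts(f,uv,np.full(len(np.atleast_2d(uv)),100.));b=pts(f,uv,np.full(len(np.atleast_2d(uv)),1000.))
    return a+(b-a)*((h-a[:,2])/(b[:,2]-a[:,2]))[:,None]
def rect(p):
    (c,(w,h),a)=cv2.minAreaRect(p[:,:2].astype(np.float32))
    return np.round(c,1),round(w,1),round(h,1),round(a,1)
E
python3 - <<'E'
from h import *
def best(f,t,xy=None):
    rs=env.trace(f,t)
    if xy is not None: rs=[r for r in rs if np.hypot(*(np.array(r["xy"])-xy))<15]
    return rs[0]["region"] if rs else None
for n,cxy in(("top",(265,235)),("side",(275,217))):
    f=env.grab_frame(n); g=f["color"].astype(int); hsv=cv2.cvtColor(f["color"],cv2.COLOR_BGR2HSV)
    c=best(f,"crate"); c=cv2.dilate(c.astype(np.uint8),np.ones((3,3)))>0
    bar=c&(g.min(2)>110); bar=max((cv2.connectedComponents(bar.astype(np.uint8))[1]==i for i in range(1,cv2.connectedComponents(bar.astype(np.uint8))[0])),key=lambda m:m.sum())
    v,u=np.nonzero(bar); P=onplane(f,np.c_[u,v]+0.,142 if n=="top" else 138)
    d,uv=cloud(f,bar);print(n,"bar",len(u),rect(P),"depthmed",np.median(d,0).round(1))
    p,_=cloud(f,c)
    w=p[(p[:,2]>40)&(p[:,2]<85)]; print(" rim",rect(w))
    s=best(f,"stand"); k=best(f,"clip",cxy)
    m=s&(hsv[...,1]>70); v,u=np.nonzero(m); P=onplane(f,np.c_[u,v]+0.,20.); print(" foot",len(u),rect(P))
    m=s&(hsv[...,1]<70); 
    if k is not None: m&=~(cv2.dilate(k.astype(np.uint8),np.ones((3,3)))>0)
    v,u=np.nonzero(m); P=onplane(f,np.c_[u,v]+0.,60.); print(" strip",len(u),rect(P))
    if k is not None:
        v,u=np.nonzero(k); 
        for h in(65,90,114): print(" clip@",h,rect(onplane(f,np.c_[u,v]+0.,h)))
        q,_=cloud(f,k); q=q[(q[:,2]>95)&(q[:,2]<125)]; print(" tails",len(q),q.mean(0).round(1),rect(q))
    np.savez(f"/tmp/{n}.npz",k=k,s=s,c=c)
E
```

```text
top bar 157 (array([ 572., -238.]), 148.0, 11.0, 73.5) depthmed [ 572.4 -236.2  142.7]
 rim (array([ 573.2, -238. ]), 151.3, 260.6, 73.6)
 foot 992 (array([579.1, 217. ]), 93.0, 150.9, 20.8)
 strip 77 (array([578.1, 216.8]), 10.0, 120.0, 21.1)
 clip@ 65 (array([594.9, 190.4]), 37.0, 25.5, 21.0)
 clip@ 90 (array([592.9, 188.1]), 36.4, 25.1, 21.0)
 clip@ 114 (array([591. , 185.9]), 35.9, 24.8, 21.0)
 tails 34 [591.3 187.8 107.2] (array([589.9, 187.9]), 36.5, 20.4, 21.0)
side bar 210 (array([ 570.7, -236.4]), 153.6, 14.4, 74.1) depthmed [ 572.3 -221.1  139.6]
 rim (array([ 567.5, -238.3]), 160.8, 265.1, 73.2)
 foot 759 (array([563. , 206.4]), 114.0, 161.5, 22.5)
 strip 216 (array([558.1, 201.1]), 44.3, 129.1, 20.1)
 clip@ 65 (array([601.6, 205.2]), 128.6, 33.0, 47.2)
 clip@ 90 (array([579. , 178.8]), 125.7, 32.3, 47.2)
 clip@ 114 (array([557.3, 153.5]), 123.0, 31.6, 47.2)
 tails 70 [587.1 185.  105.3] (array([588.2, 184.3]), 50.0, 28.6, 29.4)
```

>>> arm_command --commands '[[[-4.2,-1.55,0],0],[[-4.2,-1.55,0],0],[[-4.2,-1.55,0],0],[[-4.2,-1.55,0],0],[[-4.2,-1.55,0],0],[[-4.2,-1.55,0],0],[[-4.2,-1.55,0],0],[[-4.2,-1.55,0],0],[[-4.2,-1.55,0],0],[[-4.2,-1.55,0],0]]' --fingers -1 --squeeze 35

```text
time: 2.2
eef_pos: [550.7, 224.2, 205.6]
eef_rot: [[-0.923, 0.386, 0.0], [0.386, 0.923, 0.0], [-0.0, 0.0, -1.0]]
ft_force: [0.9, 0.3, 0.4]
grip_width: 94.1
gripper_force: 0.0
```

>>> arm_command --commands '[[[-2.7,-1.0,0],0],[[-2.6,-1.0,0],0],[[0,0,0],7.7],[[0,0,0],7.7],[[0,0,0],7.7],[[0,0,0],7.7],[[0,0,0],7.7],[[0,0,0],7.8],[[0,0,0],0],[[0,0,0],0]]'

```text
time: 3.2
eef_pos: [590.7, 186.7, 205.4]
eef_rot: [[-0.361, 0.932, -0.0], [0.932, 0.361, 0.0], [0.0, -0.0, -1.0]]
ft_force: [0.5, 0.0, -0.6]
grip_width: 93.8
gripper_force: 0.0
```

```bash
cat >> h.py <<'E'
def go(x,y,z,ang,s=None):
    s=s or env.observe();R=np.array(s["eef_rot"]);p=np.array(s["eef_pos"])
    a=np.degrees(np.arctan2(R[1,1],R[0,1])); dy=-((ang-a+90)%180-90)
    print("t",s["time"],"tcp",p.round(1),"yang",round(a,2),"z",R[:,2].round(3),"shift cm",(R.T@(np.array([x,y,z])-p)/10).round(2),"yaw",round(dy,1),"q",np.round(s["joint_positions"],2),"w",round(s["grip_width"],1),"F",np.round(s["ft_force"],1))
E
python3 - <<'E'
from h import *
go(590.4,186.3,83,21)
z=np.load("/tmp/top.npz");f=env.grab_frame("top");p,_=cloud(f,z["c"])
a=np.radians(-16.5);q=(p[:,:2]-[572.7,-237.8])@np.array([[np.cos(a),-np.sin(a)],[np.sin(a),np.cos(a)]])
for lo,hi in((-135,-118),(118,135)):
    w=p[(q[:,0]>lo)&(q[:,0]<hi)&(abs(q[:,1])<65),2];print(lo,len(w),np.percentile(w,[50,80,90,97]).round())
E
```

```text
t 3.2 tcp [590.7 186.7 205.4] yang 21.18 z [-0.  0. -1.] shift cm [-0.03 -0.04 12.24] yaw 0.2 q [ 0.19  0.34  1.41  0.    1.39 -0.18] w 93.8 F [ 0.5  0.  -0.6]
-135 188 [10. 75. 78. 83.]
118 217 [20. 48. 52. 55.]
```

Run:
```python
from h import *
f=env.grab_frame("side");z=np.load("/tmp/side.npz");p,_=cloud(f,z["c"])
a=np.radians(-16.5);q=(p[:,:2]-[572.7,-237.8])@np.array([[np.cos(a),-np.sin(a)],[np.sin(a),np.cos(a)]])
for lo,hi in((-140,-118),(118,140)):
    w=p[(q[:,0]>lo)&(q[:,0]<hi)&(abs(q[:,1])<60),2];print(lo,len(w),np.percentile(w,[50,80,90,97]).round())
t=env.grab_frame("top")["color"]
A=cv2.resize(f["color"][240:340,310:435],(790,632)[:2],interpolation=cv2.INTER_CUBIC)[:600]
A=cv2.resize(f["color"][245:340,310:435],(500,380),interpolation=cv2.INTER_CUBIC)
B=cv2.resize(t[190:290,355:430],(285,380),interpolation=cv2.INTER_CUBIC)
m=np.hstack([A,B]);m=np.clip(m.astype(float)*1.8,0,255).astype(np.uint8);cv2.imwrite("pics/crate.png",m)
```

```text
-140 509 [37. 66. 72. 76.]
118 284 [29. 45. 48. 51.]
```

View pics/crate.png

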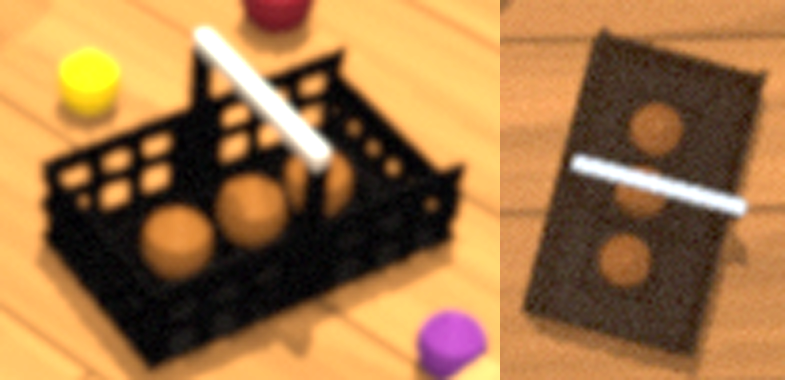

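The crop shows the crate's low wall is the far end (raised corners at (340,60) and (460,170) in the crop). So the front edge middle is at about (695, -274). Going down to the clip.

>>> arm_command --commands '[[[0,0,3],0.2],[[0,0,3],0],[[0,-0.04,3],0],[[0,0,1.6],0],[[0,0,1.6],0],[[0,0,0],0],[[0,0,0],0]]'

```text
time: 4.05
eef_pos: [590.5, 186.7, 83.6]
eef_rot: [[-0.356, 0.934, -0.0], [0.934, 0.356, 0.0], [0.0, 0.0, -1.0]]
ft_force: [0.2, 0.2, 0.8]
grip_width: 93.8
gripper_force: 0.0
```

Run:
```python
from h import *
go(590.4,186.3,83,21)
t=env.grab_frame("top")["color"];s=env.grab_frame("side")["color"]
m=np.hstack([cv2.resize(t[205:265,225:305],(400,300),interpolation=cv2.INTER_CUBIC),cv2.resize(s[170:245,230:330],(400,300),interpolation=cv2.INTER_CUBIC)]);cv2.imwrite("pics/g.png",m)
```

```text
t 4.05 tcp [590.5 186.7  83.6] yang 20.86 z [-0.  0. -1.] shift cm [-0.03 -0.02  0.06] yaw -0.1 q [ 0.19  0.43  1.59  0.    1.13 -0.17] w 93.8 F [0.2 0.2 0.8]
```

View pics/g.png

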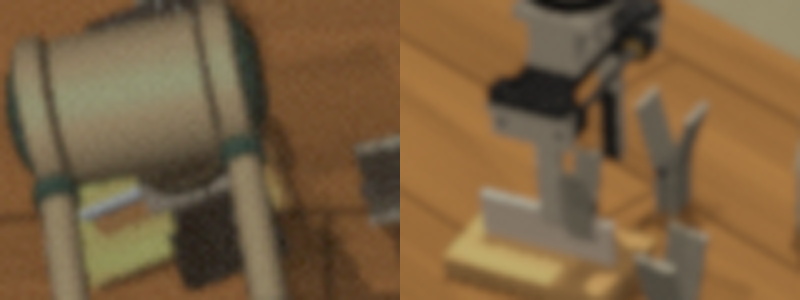

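The side crop shows the clip's tails (580,185) midway between the near fingertip (550,215) and the far one (610,155). Closing.

>>> arm_command --commands '[[[0,0,0],0],[[0,0,0],0],[[0,0,0],0],[[0,0,0],0],[[0,0,0],0],[[0,0,0],0],[[0,0,0],0],[[0,0,0],0],[[0,0,0],0],[[0,0,0],0]]' --fingers 1 --squeeze 35

```text
time: 5.15
eef_pos: [590.4, 186.6, 83.4]
eef_rot: [[-0.355, 0.935, 0.0], [0.935, 0.355, 0.0], [0.0, 0.0, -1.0]]
ft_force: [-0.1, 0.6, -0.7]
grip_width: 17.7
gripper_force: 6.7
```

>>> arm_command --commands '[[[0,0,0],0],[[0,0,0],0],[[0,0,0],0],[[0,0,0],0]]'

```text
time: 5.55
eef_pos: [590.3, 186.6, 83.5]
eef_rot: [[-0.355, 0.935, 0.0], [0.935, 0.355, 0.0], [0.0, 0.0, -1.0]]
ft_force: [-0.6, -0.5, 0.4]
grip_width: 14.1
gripper_force: 35.0
```

>>> arm_command --commands '[[[0,0,-0.8],0],[[0,0,-1.5],0],[[0,0,-2],0],[[0,0,-2.5],0],[[0,0,-2.5],0],[[0,0,-2.5],0],[[0,0,-0.5],0],[[0,0,0],0]]'

```text
time: 6.35
eef_pos: [590.8, 186.7, 207.6]
eef_rot: [[-0.355, 0.935, 0.002], [0.935, 0.355, 0.001], [-0.0, 0.002, -1.0]]
ft_force: [-1.2, 0.1, -0.9]
grip_width: 14.0
gripper_force: 35.0
```

Run:
```python
from h import *
go(695,-274,205,-16.5)
f=env.grab_frame("side")
for r in env.trace(f,"clip"): 
    q,_=cloud(f,r["region"]);print(round(r["confidence"],2),np.round(r["xy"]),np.median(q,0).round() if len(q) else 0,np.percentile(q,[3,97],axis=0).round().tolist() if len(q) else 0)
m=cv2.resize(f["color"][140:250,220:340],(480,440),interpolation=cv2.INTER_CUBIC);cv2.imwrite("pics/l.png",m)
```

```text
t 6.35 tcp [590.8 186.7 207.6] yang 20.82 z [ 0.002  0.001 -1.   ] shift cm [-46.76  -6.64   0.26] yaw 37.3 q [ 0.19  0.34  1.4   0.    1.39 -0.17] w 14.0 F [-1.2  0.1 -0.9]
0.72 [274. 191.] [582. 180. 188.] [[573.0, 170.0, 164.0], [602.0, 196.0, 228.0]]
0.62 [300. 244.] [567.  60.  62.] [[545.0, 44.0, -2.0], [653.0, 122.0, 102.0]]
0.56 [297. 206.] [699. 202.  56.] [[685.0, 179.0, -2.0], [750.0, 234.0, 100.0]]
```

View pics/l.png

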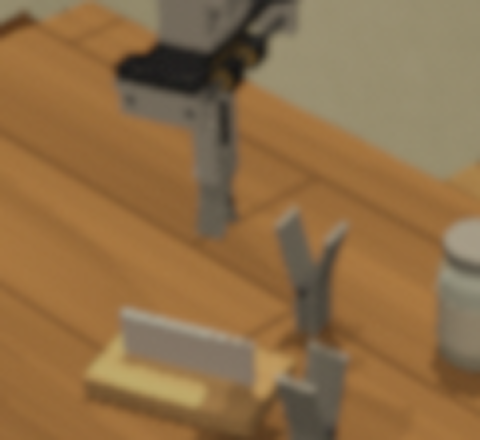

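The clip hangs in the fingers at (213,220) in the crop, and the stand is clear. Carrying it over.

>>> arm_command --commands '[[[-3.9,-0.55,0],0],[[-3.9,-0.55,0],0],[[-3.9,-0.55,0],0],[[-3.9,-0.55,0],0],[[-3.9,-0.55,0],0],[[-3.9,-0.55,0],0],[[-3.9,-0.55,0],0],[[-3.9,-0.55,0],0],[[-3.9,-0.55,0],0],[[-3.9,-0.55,0],0]]'

```text
time: 7.45
eef_pos: [676.8, -198.8, 204.2]
eef_rot: [[-0.355, 0.935, -0.003], [0.935, 0.355, 0.002], [0.003, -0.002, -1.0]]
ft_force: [-0.2, -0.5, -1.1]
grip_width: 13.9
gripper_force: 35.0
```

>>> arm_command --commands '[[[-3.9,-0.55,0],0],[[-3.9,-0.55,0],0],[[0,0,0],7.5],[[0,0,0],7.5],[[0,0,0],7.5],[[0,0,0],7.5],[[0,0,0],7.3],[[0,0,0],0],[[0,0,0],0]]'

```text
time: 8.35
eef_pos: [694.5, -274.0, 204.8]
eef_rot: [[0.281, 0.96, -0.002], [0.96, -0.281, 0.001], [0.001, -0.003, -1.0]]
ft_force: [-0.1, 0.1, -0.2]
grip_width: 13.8
gripper_force: 35.0
```

Run:
```python
from h import *
go(695,-274,73,-16.5)
f=env.grab_frame("side");s=env.observe()
for r in env.trace(f,"clip")[:4]: 
    q,_=cloud(f,r["region"]);print(round(r["confidence"],2),np.round(r["xy"]),np.median(q,0).round(),np.percentile(q,[3,97],axis=0).round().tolist())
# side-view check of the far wall: predicted edge pixels vs picture
a=np.radians(163.5);X=np.array([np.cos(a),np.sin(a),0]);Y=np.array([-X[1],X[0],0]);c=np.array([572.7,-237.8,0])
im=f["color"].copy();im=cv2.resize(im,None,fx=4,fy=4,interpolation=cv2.INTER_CUBIC)
for dy,z in((-75,50),(75,50),(0,50),(0,0)):
    P=c-127.5*X+dy*Y+[0,0,z];u=cv2.projectPoints(P,f["rvec"],f["tvec"],f["intrinsics"],np.array(f["distortion"]))[0].ravel();cv2.circle(im,tuple((u*4+2).astype(int)),4,(0,255,0),1)
P=np.array(s["eef_pos"]);u=cv2.projectPoints(P,f["rvec"],f["tvec"],f["intrinsics"],np.array(f["distortion"]))[0].ravel();cv2.circle(im,tuple((u*4+2).astype(int)),4,(0,0,255),1)
cv2.imwrite("pics/o.png",np.clip(im[800:1400,1200:1900]*1.6,0,255).astype(np.uint8))
```

```text
t 8.35 tcp [ 694.5 -274.   204.8] yang -16.32 z [-0.002  0.001 -1.   ] shift cm [1.000e-02 8.000e-02 1.318e+01] yaw 0.2 q [-0.47  0.55  1.07  0.    1.53 -0.18] w 13.8 F [-0.1  0.1 -0.2]
0.86 [299. 247.] [565.  59.  63.] [[546.0, 45.0, 5.0], [592.0, 83.0, 102.0]]
0.64 [414. 240.] [ 687. -279.  189.] [[675.0, -285.0, -0.0], [872.0, -164.0, 231.0]]
0.56 [299. 204.] [700. 205.  55.] [[685.0, 178.0, -2.0], [771.0, 280.0, 101.0]]
0.33 [367. 293.] [ 560. -241.   34.] [[429.0, -338.0, -2.0], [703.0, -143.0, 139.0]]
```

View pics/o.png

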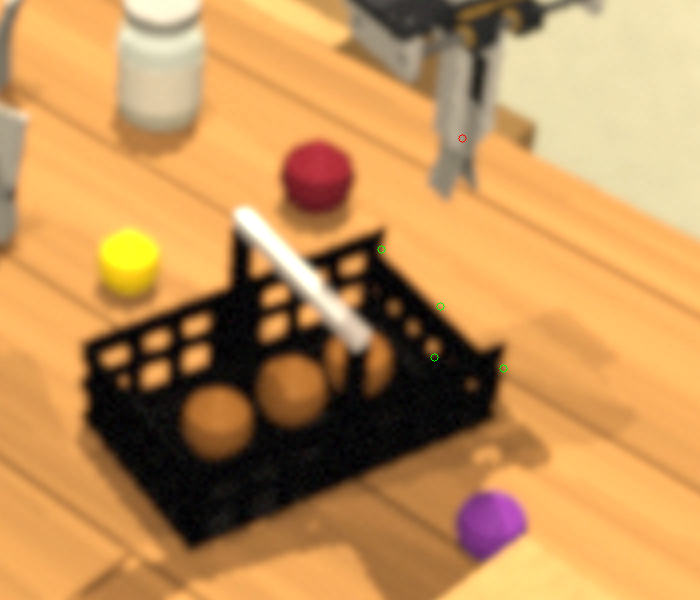

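```bash
cat > fit.py <<'E'
from h import *
from scipy.optimize import minimize
def corners(x,y,yaw,what):
    X=np.array([np.cos(yaw),np.sin(yaw),0]);Y=np.array([-X[1],X[0],0])
    if what=="bar": L=[(a,b,z) for a in(-6,6) for b in(-75,75) for z in(128,142)]
    else: L=[(a,b,z) for a in(-130,130) for b in(-75,75) for z in(0,75)]
    return np.array([np.array([x,y,0])+a*X+b*Y+[0,0,z] for a,b,z in L])
def sil(f,P,S=4):
    u=cv2.projectPoints(P,f["rvec"],f["tvec"],f["intrinsics"],np.array(f["distortion"]))[0].reshape(-1,2)
    m=np.zeros((480*S,640*S),np.uint8);cv2.fillConvexPoly(m,cv2.convexHull(np.round((u+.5)*S*16-8).astype(np.int32)),1,shift=4);return cv2.resize(m.astype(np.float32),(640,480),interpolation=cv2.INTER_AREA)
if __name__=="__main__":
  for n in("top","side"):
    f=env.grab_frame(n);im=cv2.imread(f"pics/{n}0.png").astype(float)
    for what in("bar","box"):
        near=cv2.dilate((sil(f,corners(572.7,-237.8,np.radians(163.5),what))>0).astype(np.uint8),np.ones((9,9)))
        lum=im.min(2) if what=="bar" else im.max(2)
        if what=="bar": T=np.clip((lum-60)/100,0,1)*near
        else:
            T=((lum<60)&(near>0)).astype(np.uint8);T=np.maximum(T,0)
            k=[c for c in cv2.findContours(T,cv2.RETR_EXTERNAL,cv2.CHAIN_APPROX_NONE)[0] if len(c)>30]
            T=cv2.fillConvexPoly(np.zeros_like(T),cv2.convexHull(np.vstack(k)),1).astype(float) if n=="side" else cv2.morphologyEx(T,cv2.MORPH_CLOSE,np.ones((15,15))).astype(float)
        def cost(p): return (abs(sil(f,corners(*p[:2],np.radians(p[2]),what))-T)).sum()
        r=min((minimize(cost,[572.7+a,-237.8+b,163.5],method="Nelder-Mead",options=dict(initial_simplex=[[572+a,-238+b,163.5],[582+a,-238+b,163.5],[572+a,-228+b,163.5],[572+a,-238+b,166.5]])) for a in(-4,2) for b in(-4,2)),key=lambda r:r.fun)
        print(n,what,r.x.round(1),r.fun.round(1),T.sum(),"start",cost([572.7,-237.8,163.5]).round(1))
E
python3 fit.py
```

```text
top bar [ 572.5 -239.   163.6] 67.0 141.12 start 70.9
top box [ 570.3 -238.9  163.5] 212.9 3488.0 start 233.6
side bar [ 573.  -235.   162.7] 90.0 213.05 start 103.2
side box [ 568.2 -237.6  164.2] 411.6 5437.0 start 489.2
```

>>> arm_command --commands '[[[0,-0.1,2],0.2],[[0,0,2],0],[[0,0,2],0],[[0,0,1.5],0],[[0,0,1],0],[[0,0,0.5],0],[[0,0,0],0]]'

```text
time: 9.25
eef_pos: [693.8, -273.9, 116.0]
eef_rot: [[0.287, 0.958, -0.001], [0.958, -0.287, 0.0], [0.0, -0.001, -1.0]]
ft_force: [-0.4, 0.7, -0.3]
grip_width: 13.3
gripper_force: 35.0
```

Run:
```python
from h import *
go(693.3,-273.5,73,-16.5)
f=env.grab_frame("side");t=env.grab_frame("top")
a=cv2.resize(f["color"][225:305,375:455],(480,480),interpolation=cv2.INTER_CUBIC);b=cv2.resize(t["color"][180:260,375:428],(318,480),interpolation=cv2.INTER_CUBIC)
cv2.imwrite("pics/p.png",np.clip(np.hstack([a,b])*2.0,0,255).astype(np.uint8))
```

```text
t 9.25 tcp [ 693.8 -273.9  116. ] yang -16.66 z [-0.001  0.    -1.   ] shift cm [ 0.03 -0.06  4.3 ] yaw -0.2 q [-0.47  0.58  1.22  0.    1.34 -0.18] w 13.3 F [-0.4  0.7 -0.3]
```

View pics/p.png

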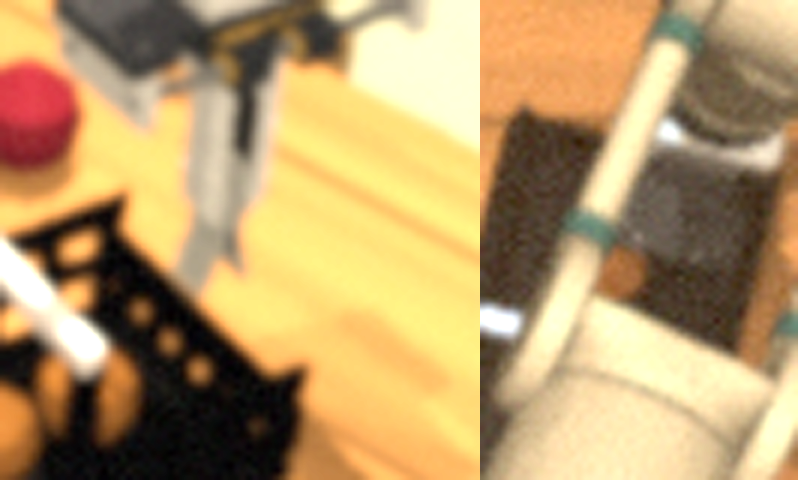

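The side crop shows jaw tips at (190,285) and (238,270) above the wall edge, which runs from (120,240) to (265,375). They sit a little too far out, so I move 3 mm inward and lower slowly.

>>> arm_command --commands '[[[0,-0.3,0],0],[[0,0,1],0],[[0,0,0.7],0],[[0,0,0.5],0],[[0,0,0.4],0],[[0,0,0.4],0],[[0,0,0],0]]'

```text
time: 10.05
eef_pos: [690.8, -273.0, 85.5]
eef_rot: [[0.287, 0.958, -0.001], [0.958, -0.287, 0.001], [0.0, -0.001, -1.0]]
ft_force: [0.1, -0.4, -0.6]
grip_width: 13.7
gripper_force: 35.0
```

Run:
```python
from h import *
go(693.3,-273.5,73,-16.5)
f=env.grab_frame("side")
a=cv2.resize(f["color"][230:300,380:460],(800,600),interpolation=cv2.INTER_CUBIC)
cv2.imwrite("pics/q.png",np.clip(a*2.0,0,255).astype(np.uint8))
```

```text
t 10.05 tcp [ 690.8 -273.    85.5] yang -16.68 z [-0.001  0.001 -1.   ] shift cm [0.02 0.26 1.25] yaw -0.2 q [-0.47  0.6   1.27  0.    1.28 -0.18] w 13.7 F [ 0.1 -0.4 -0.6]
```

View pics/q.png

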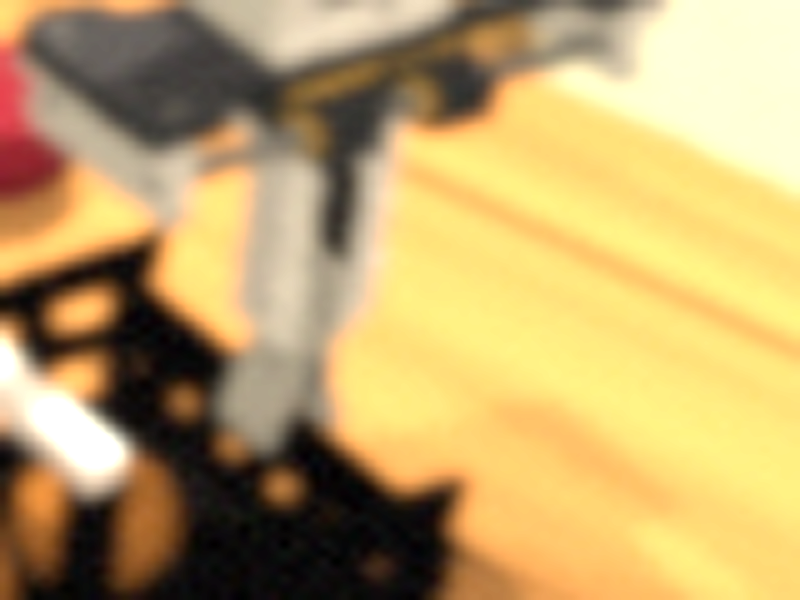

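The near jaw (250,430) is inside the wall and the far jaw goes behind it at (320,420), with no force. Lowering to depth.

>>> arm_command --commands '[[[0,0.1,0.4],0],[[0,0,0.4],0],[[0,0,0.4],0],[[0,0,0],0],[[0,0,0],0]]'

```text
time: 10.6
eef_pos: [692.0, -273.4, 74.2]
eef_rot: [[0.287, 0.958, -0.0], [0.958, -0.287, 0.0], [0.0, -0.0, -1.0]]
ft_force: [-0.4, -0.3, -0.5]
grip_width: 14.1
gripper_force: 35.0
```

>>> arm_command --commands '[[[0,0,0],0],[[0,0,0],0],[[0,0,0],0],[[0,0,0],0],[[0,0,0],0],[[0,0,0],0],[[0,0,0],0],[[0,0,0],0],[[0,0,0],0],[[0,0,0],0]]' --fingers -0.1

```text
time: 11.6
eef_pos: [692.1, -273.4, 74.5]
eef_rot: [[0.287, 0.958, 0.0], [0.958, -0.287, 0.0], [0.0, -0.0, -1.0]]
ft_force: [-0.3, -0.1, 0.1]
grip_width: 51.4
gripper_force: 0.0
```

>>> arm_command --commands '[[[0,0,-0.5],0],[[0,0,-1.5],0],[[0,0,-2.5],0],[[0,0,-3],0],[[0,0,-3],0],[[0,0,-3],0],[[0,0,0],0],[[0,0,0],0]]'

```text
time: 12.4
eef_pos: [692.4, -273.5, 211.0]
eef_rot: [[0.287, 0.958, 0.002], [0.958, -0.287, -0.001], [-0.0, 0.003, -1.0]]
ft_force: [0.1, -0.2, -1.1]
grip_width: 51.6
gripper_force: 0.0
```

Run:
```python
from h import *
go(572,-238,250,-16.5)
f=env.grab_frame("side")
a=cv2.resize(f["color"][230:340,310:457],(800,598),interpolation=cv2.INTER_CUBIC)
cv2.imwrite("pics/r.png",np.clip(a*2.0,0,255).astype(np.uint8))
```

```text
t 12.4 tcp [ 692.4 -273.5  211. ] yang -16.67 z [ 0.002 -0.001 -1.   ] shift cm [ -0.05 -12.55  -3.93] yaw -0.2 q [-0.47  0.54  1.07  0.    1.53 -0.18] w 51.6 F [ 0.1 -0.2 -1.1]
```

View pics/r.png

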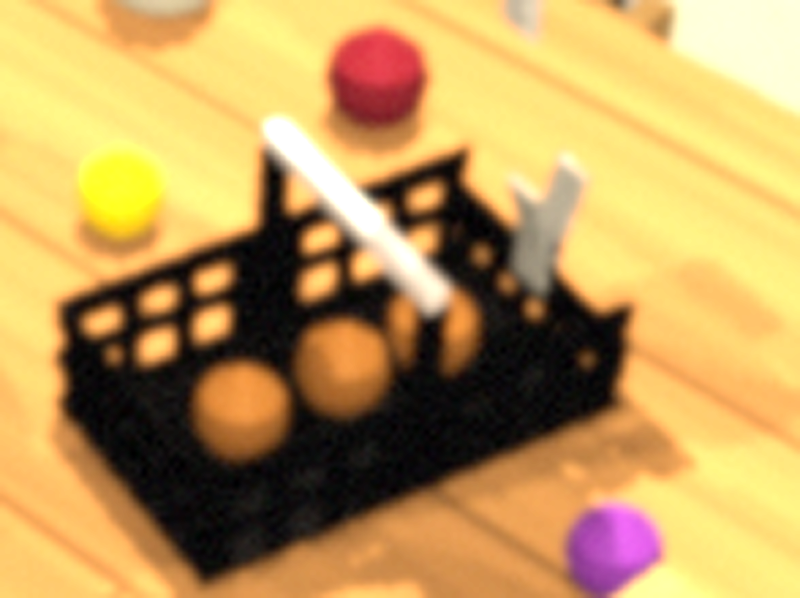

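The clip sits clamped on the far low wall at (540,240), with the onions in place. Next the bar.

>>> arm_command --commands '[[[0,-2.5,0],0],[[0,-3.5,0],0],[[0,-3.5,0],0],[[0,-2,0],0],[[0,-1,0],0],[[0,0,0],0],[[0,0,3],0],[[0,0,3],0],[[0,0,2.3],0],[[0,0,1.2],0]]' --fingers -0.4

```text
time: 13.45
eef_pos: [572.2, -237.3, 111.3]
eef_rot: [[0.287, 0.958, -0.003], [0.958, -0.287, 0.002], [0.001, -0.004, -1.0]]
ft_force: [-0.4, -0.9, 0.3]
grip_width: 65.6
gripper_force: 0.0
```

>>> arm_command --commands '[[[0,0,0],0],[[0,0,0],0],[[0,0,0],0],[[0,0,0],0],[[0,0,0],0],[[0,0,0],0],[[0,0,0],0],[[0,0,0],0],[[0,0,0],0],[[0,0,0],0]]' --fingers 1 --squeeze 55

```text
time: 14.45
eef_pos: [571.5, -237.3, 114.6]
eef_rot: [[0.287, 0.958, -0.002], [0.958, -0.287, 0.001], [0.0, -0.002, -1.0]]
ft_force: [-5.2, 0.9, 5.3]
grip_width: 11.9
gripper_force: 55.0
```

>>> arm_command --commands '[[[0,0,0],0],[[0,0,0],0],[[0,0,0],0]]'

```text
time: 14.75
eef_pos: [571.4, -237.3, 114.7]
eef_rot: [[0.287, 0.958, -0.002], [0.958, -0.287, 0.001], [0.0, -0.002, -1.0]]
ft_force: [-4.7, 1.2, 5.1]
grip_width: 11.4
gripper_force: 55.0
```

>>> arm_command --commands '[[[0,0,-0.2],0],[[0,0,-0.4],0],[[0,0,-0.6],0],[[0,0,-0.8],0],[[0,0,-0.8],0],[[0,0,-0.8],0],[[0,0,-0.8],0],[[0,0,-0.8],0],[[0,0,-0.8],0],[[0,0,-0.8],0]]'

```text
time: 15.75
eef_pos: [572.3, -237.5, 183.2]
eef_rot: [[0.287, 0.958, 0.0], [0.958, -0.287, 0.0], [0.0, 0.0, -1.0]]
ft_force: [1.1, -0.8, -7.2]
grip_width: 11.6
gripper_force: 55.0
```

>>> arm_command --commands '[[[0,0,-0.8],0],[[0,0,-0.8],0],[[0,0,-0.7],0],[[0,0,-0.5],0],[[0,0,-0.3],0],[[0,0,-0.2],0],[[0,0,0],0],[[0,0,0],0],[[0,0,0],0],[[0,0,0],0]]'

```text
time: 16.75
eef_pos: [572.2, -237.5, 215.1]
eef_rot: [[0.287, 0.958, -0.0], [0.958, -0.287, 0.0], [0.0, -0.001, -1.0]]
ft_force: [-0.3, 0.5, -7.9]
grip_width: 11.4
gripper_force: 55.0
```

Run:
```python
from h import *
go(572,-238,216,-16.5)
f=env.grab_frame("side")
a=cv2.resize(f["color"][190:340,300:480],(720,600),interpolation=cv2.INTER_CUBIC)
cv2.imwrite("pics/s.png",np.clip(a*2.0,0,255).astype(np.uint8))
p,_=cloud(f,env.trace(f,"crate")[0]["region"])
a=np.radians(-16.5);q=(p[:,:2]-[572.7,-237.8])@np.array([[np.cos(a),-np.sin(a)],[np.sin(a),np.cos(a)]])
for x in range(-130,131,40):
    w=p[(abs(q[:,0]-x)<20)&(q[:,1]>55)&(q[:,1]<85)&(p[:,2]<195),2];print(x,len(w),np.percentile(w,[10,90,97]).round() if len(w) else 0)
```

```text
t 16.75 tcp [ 572.2 -237.5  215.1] yang -16.68 z [-0.  0. -1.] shift cm [-0.05 -0.01 -0.09] yaw -0.2 q [-0.51  0.34  1.39  0.    1.42 -0.21] w 11.4 F [-0.3  0.5 -7.9]
-130 86 [107. 174. 176.]
-90 184 [109. 172. 176.]
-50 223 [104. 172. 175.]
-10 305 [105. 178. 191.]
30 167 [103. 157. 170.]
70 120 [102. 165. 174.]
110 197 [106. 171. 174.]
```

View pics/s.png

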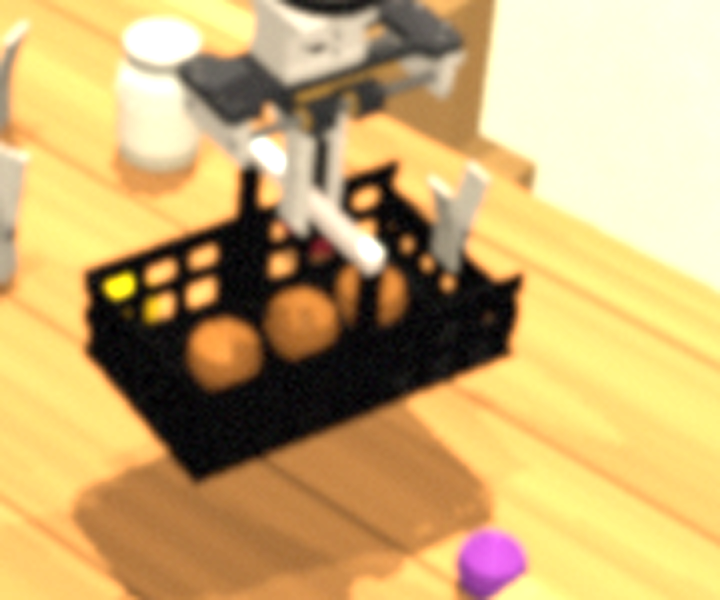

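The crate hangs level about 10 cm up, with the rim at 174–176 mm at both ends. The clip is on at (455,230) and all three onions are in. Handing in.

```bash
python3 -c "
from workcell import env
print(env.finish_job())"
```

```text
the job is handed in; nothing more can be done
None
```

The clip is clamped on the crate's low front wall and the crate is held level by its bar about 10 cm up with all three onions in it; the job was handed in at about 17 s, and the hand-in call did not report a verdict.

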